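# Open the cash chest at the barn sale and hold the lock turned

### The arm

A 7-joint arm with a two-finger parallel gripper is mounted at the origin on the work surface. World frame = base frame: x ahead of the robot, y to its left, z up, the work surface at z = 0. Lengths are in m, angles in rad, forces in N, time in s.
With the tool pointing down it reaches from about 0.425 to 0.875 m from the base axis. Payload 8.4 kg.
Tool frame: the origin (TCP) lies at the centre of the arm's flange, where the gripper is bolted on; the fingertips stand 173 mm ahead of it and the grasp point (between the pads) lies ahead of it (manip.grip_point_offset is the z of the grasp point in the tool frame, in m); z points along the fingers, y is the line along which they close (so a half turn about z gives the same grasp; the last joint's range is limited). The gripper opens to 85 mm and grips with 20 to 120 N. Pads are 22 mm wide; open, the fingers measure 114 mm over their backs; the gripper's body (76 mm by 85 mm) begins 54 mm behind the grasp point. The pads swing forward as they close: fully open they stand 13 mm farther back than shut.
Start: joints at [-1.321, 0.333, 0.04, 1.465, -0.013, 1.343, -0.059], TCP at [0.222, 0.611, 0.405] pointing down, gripper open.
Joint ranges: [-2.58, 2.58], [-0.38, 2.09], [-1.3, 1.39], [0.25, 2.4], [-1.5, 4.64], [0.08, 2.09], [-2.65, 2.65]. Speed limits (rad/s): [2.22, 2.22, 2.79, 2.79, 3.14, 3.14, 3.14].

### API

Orientations are given as a rotation vector (axis times angle).
In Python, from station import manip gives the robot as it stands.
- The arm moves only by the tool step_arm, never from a script. Its argument "steps" is a list that holds one entry, the list of rows, each a list of 5 numbers: the opening, from 0 (shut) to 1 (fully open), then the shift along the tool's x, y, z as a fraction of full scale, then the turn about the tool's z as a fraction of full scale. A call has 1 to 10 rows; each row is the pose to reach, as a shift and turn from the pose commanded when the call began, along the tool's axes at that moment; what a row does not reach only later rows make up. Full scale, the value 1, is 0.15 m for a shift and pi/4 rad for a turn. A row lasts 1/12 s, in which the tool goes at most 41.7 mm and 7.16 degrees, less where a joint would pass 70% of its speed; a pose out of reach is approached as far as the arm can. A call with a number of a shift or a turn outside -1 to 1 is refused whole. A call with a gripper value outside its range is refused whole. The fingers move at their own pace and stop on an object; "squeeze" is the grip in N (left out, the last holds). Time passes only in rows, so rows that repeat a pose let the fingers close. It gives the time, the measured TCP pose, the force, the opening and the grip force at its end, in the units of the state.
- manip.get_obs(): the state, without advancing time (a new reading comes with each control period).
- manip.grab_frame(name): name is "side" or "top" or "wrist"; returns a dict with "frame" (480x640x3 uint8, red, green, blue), "mtx" (3x3 intrinsics, pixels), "pose" (4x4, takes a point from camera to world coordinates). Camera axes: x right, y up, looking along -z (the intrinsics and any distortion apply to the point x, -y, -z); pixel columns grow to the right and rows downward; lengths in m; the calibration is good to about 2 mm. The wrist camera is an equidistant fisheye: a pixel r from the principal point sees the ray r / f radians off the axis. A picture is of the moment at which its call begins. There is no depth.
- manip.job_done(): hands the job in; it is judged then, once.
The state is a dict: "clock": time; "joints": joint angles; "qvel": joint speeds; "tau": joint torques, N m; "position": TCP position; "orientation": TCP orientation; "force": force on the tool from outside, world axes, zero at the start; "ft_torque": the same for the moment, N m; "finger_gap": finger opening in m; "grip_force": force on a finger pad.
Only numpy, scipy, OpenCV 4.12 (cv2) and the standard library are available. Lean on these libraries where they do the work, as an engineer would, in place of code of your own. Each camera call takes 0.05 s, during which the arm holds its last target. There are 200 camera calls.

### The job

Take the chest's own key, the one with the wide rectangular bow, out of the wooden key stand and push it into the lock on the front deck of the grey cash chest, rocking it past the sticky pins until its collar rests on the lock. Then turn it clockwise (seen from above) a quarter turn to the stop against the spring, and finish while still holding the key there, turned and fully in. Leave the other keys and the goods on the table where they are.

Things in the scene. Friction and masses are not known exactly. Their poses are not given: they have to be found in the camera images.
- key: the chest's key, plain steel, upright in a slot of the stand, blade down: the one with the WIDE rectangular bow. Under the bow a neck and a collar (22 x 12 mm, 6 mm thick) whose flat underside is the stop. Origin: centre of the collar's underside, on the blade's axis; x across the thickness, y across the width, z up. Same both ways round (half turn about z). 40 g
- bow (a point): grip point on the key's axis, 30 mm above its origin; same axes. The bow is 36 mm wide (y), 8 mm thick (x) and spans 12 to 46 mm above the key's origin. Pinch it across the 8 mm (fingers closing along x), firmly: about 100 N
- key_tip (a point): end of the key's blade, 30 mm below the key's origin; same axes. The blade is 10 mm wide (y) and 3 mm thick (x); its last 8 mm taper to 5 x 1.6 mm
- spare_a: another lock's key in the stand, with a narrow bow (20 mm wide, 34 mm high); its blade is 5 mm thick and does not fit the chest. Leave it. Origin and axes as for the key
- spare_b: another lock's key in the stand, with a small round bow (22 mm across); its blade is 5 mm thick and does not fit. Leave it. Origin and axes as for the key
- stand: fixed light wooden block 50 (x) x 170 (y) x 45 mm high with three upright slots 36 mm deep in a row along its y, 55 mm apart. Each holds a key, collar resting on the top, bow width along the row; which key is where varies. Lift straight up: slots are 6.4 x 12.4 mm. Origin: centre of the underside
- chest: fixed grey steel cash chest, 205 mm deep x 220 mm wide. Front deck 60 mm high, 83 mm deep, the brass lock flush in it; the lid behind is 82 mm high (handle to 92) and begins 43 mm from the lock's axis. A flat bolt 5 mm high on the deck, left of the lock, is drawn towards it as it turns, up to 23 mm from the axis. Origin: on the table under the lock; x points to the lid
- keyway (a point): centre of the keyway at the lock's face, 60 mm above the table; turns with the lock; z up. Throat 4.6 mm (x) by 11.6 mm (y), 36 mm deep, mouth flared 2.5 mm a side over the top 4 mm. Key y goes along keyway y, either way round; fully home = key origin here. Sticky pins 10 and 18 mm down, at its y ends, resist a straight push (about 10 to 20 N); rocking 1.5 mm along y shifts them, and they stay
- plug (a joint): turn of the lock in rad: 0 at rest, grows clockwise seen from above, stop at 1.5 (a quarter turn). A spring turns it back (0.025 N m at rest, 0.1 N m at the stop). The key has up to about 0.2 rad of play in the keyway, so the hand turns about 1.7 rad to reach the stop
- tape: pale roll of tape lying flat, 56 mm across, 24 mm high, loose, to be left alone. Origin: centre of its underside
- books: stack of two books, 110 x 150 x 40 mm, loose, to be left alone. Origin: centre of its underside
- mug: white mug, 80 mm across, 90 mm high, loose, to be left alone. Origin: centre of its underside
- tin: pale tin with a lid, 60 mm across, 70 mm high, loose, to be left alone. Origin: centre of its underside
- cup: orange plastic cup, 70 mm across, 80 mm high, loose, to be left alone. Origin: centre of its underside
Not all that is in view belongs to the job. Leave any purple or yellow look-alike of the key alone.

How it is judged:
By the outcome, as a careful person would: the job done as asked, in the order asked, and still so for the second after the job is handed in, while the arm keeps its last pose, push and grip.
It also fails if it takes over 67 s, if anything falls off the work surface, if the arm or the gripper's body presses on something with over 40 N, if the wrist force passes 120 N, or if a joint passes its speed limit or range.

## Working session

There is one attempt and no reset: what is moved stays moved. The work goes in short steps, Python scripts to look and compute and a tool call to move; the robot and the scene stay as the last step left them, time stands still between calls to the robot, and variables do not carry over. Pictures are saved under pics/ and viewed, at most 12 in all, crops included, and the job is handed in when it is done.

Besides the shell and the picture viewer there is one more tool, called after "Emit:" as name(argument=value, ...), one argument or row to a line, values as JSON. step_arm: Moves the arm, as the interface text tells. Shift numbers are shares of 0.15 m and turn numbers shares of pi/4 rad, none past 1 either way. Its arguments: {"type":"object","properties":{"steps":{"type":"array"},"squeeze":{"type":"number"}},"required":["steps"]}

```bash
mkdir -p pics; ls
cat > h.py <<'E'
from station import manip
import numpy as np, cv2
from scipy.spatial.transform import Rotation as R
def ray(f,u,v,fish=False):
    K=f["mtx"];T=np.array(f["pose"]);x=(u-K[0][2])/K[0][0];y=(v-K[1][2])/K[1][1]
    if fish:
        r=np.hypot(x,y);s=np.sin(r)/max(r,1e-9);d=np.array([x*s,-y*s,-np.cos(r)])
    else: d=np.array([x,-y,-1.])
    d=T[:3,:3]@d; return T[:3,3],d/np.linalg.norm(d)
def plane(f,u,v,z,fish=False):
    o,d=ray(f,u,v,fish); return o+d*(z-o[2])/d[2]
def tri(rs):
    A=np.zeros((3,3));b=np.zeros(3)
    for o,d in rs:
        P=np.eye(3)-np.outer(d,d);A+=P;b+=P@o
    p=np.linalg.solve(A,b);return p,[np.linalg.norm(np.cross(p-o,d)) for o,d in rs]
E
python3 - <<'E'
from h import *
import pickle
o=manip.get_obs();print(o,manip.grip_point_offset)
fs={}
for n in("side","top","wrist"):
    f=manip.grab_frame(n);fs[n]=f;cv2.imwrite(f"pics/{n}0.png",f["frame"][:,:,::-1]);print(n,f["mtx"],f["pose"],f.keys())
pickle.dump(fs,open("f0.pkl","wb"))
E
```

```text
pics
{'clock': 0.0, 'joints': array([-1.32119186,  0.33392332,  0.03988527,  1.4662464 , -0.01337299,
        1.34327627, -0.05847923]), 'qvel': array([ 0.00060369, -0.00090535, -0.00064488,  0.0016743 ,  0.00118489,
        0.00083951,  0.00128632]), 'tau': array([-3.78036057e-04, -6.58577442e+01,  1.36507977e+00, -4.05541706e+01,
        1.66933041e-02,  1.31609867e-02, -4.04416016e-05]), 'position': array([0.22211712, 0.61069995, 0.40382535]), 'orientation': array([-5.45104706e-01, -3.09379895e+00,  2.48454871e-03]), 'force': array([-0.69065959,  0.69419688,  0.35802196]), 'ft_torque': array([-0.00051874,  0.01138747, -0.03028967]), 'grip_force': 0.0, 'finger_gap': 0.08519063694234941} 0.1547
side [[583.67636787   0.         317.5446498 ]
 [  0.         583.67636787 228.28267811]
 [  0.           0.           1.        ]] [[ 0.70787848  0.45745689 -0.53818329 -0.12617132]
 [-0.70633337  0.45726231 -0.54037427 -0.73137607]
 [-0.001107    0.76265613  0.64680321  0.82648216]
 [ 0.          0.          0.          1.        ]] dict_keys(['frame', 'mtx', 'pose'])
top [[494.42373361   0.         319.79926148]
 [  0.         494.42373361 237.31061348]
 [  0.           0.           1.        ]] [[ 0.02106603  0.98356637 -0.17931375  0.27223004]
 [-0.99974847  0.01934326 -0.0113508  -0.13652593]
 [-0.00769576  0.17950776  0.98372646  1.17197798]
 [ 0.          0.          0.          1.        ]] dict_keys(['frame', 'mtx', 'pose'])
wrist [[371.64829954   0.         317.32969578]
 [  0.         371.64829954 237.41532793]
 [  0.           0.           1.        ]] [[ 0.34096228 -0.89492754 -0.28783575  0.14820907]
 [ 0.94007617  0.32418513  0.10564466  0.63765084]
 [-0.00123225 -0.30660837  0.95183496  0.37253932]
 [ 0.          0.          0.          1.        ]] dict_keys(['frame', 'mtx', 'pose'])
```

View pics/top0.png

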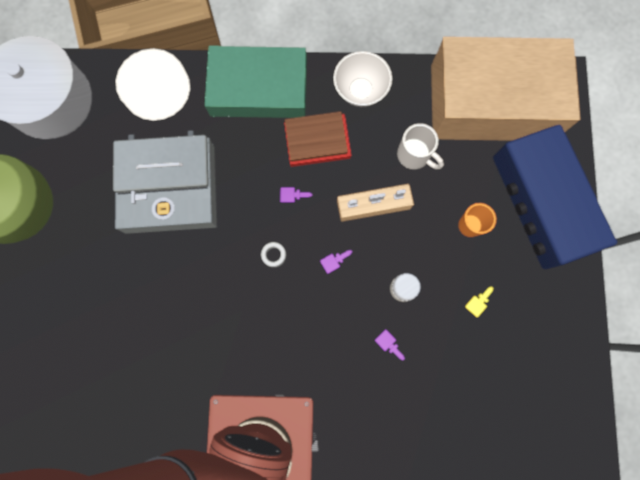

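View pics/side0.png

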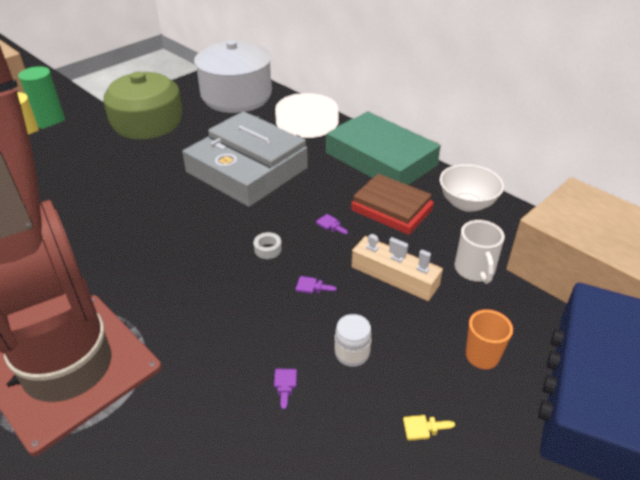

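The top view shows the stand with three keys at about (353,202), (377,197) and (400,192). The lock is at (163,208), with the bolt on its left. In the side view the middle key, at (398,248), has the widest bow.

Run:
```python
from h import *
import pickle
fs=pickle.load(open("f0.pkl","rb"));t=fs["top"];s=fs["side"]
p=lambda *a:np.round(plane(*a),3)
print("lock top",p(t,163,208,.06),"side",p(s,226,160,.06))
# brass mask
for n,f in(("top",t),("side",s)):
    hsv=cv2.cvtColor(f["frame"],cv2.COLOR_RGB2HSV)
    m=cv2.inRange(hsv,(10,90,120),(30,255,255));nn,l,st,c=cv2.connectedComponentsWithStats(m)
    for i in range(1,nn):
        if st[i,4]>25: print(n,st[i],c[i])
    m=cv2.inRange(hsv,(8,40,120),(25,160,255))
    for c in cv2.findContours(m,0,2)[0]:
        if 800<cv2.contourArea(c)<6000: print(n,cv2.minAreaRect(c),cv2.boxPoints(cv2.minAreaRect(c)).round())
    g=cv2.inRange(hsv,(90,10,80),(125,80,190))
    for c in cv2.findContours(g,0,2)[0]:
        if cv2.contourArea(c)>3000: print(n,"grey",cv2.minAreaRect(c))
print("keys z.09 top",[p(t,u,v,.09) for u,v in((353,202),(377,197),(400,191))])
print("mid tri",tri([ray(t,377,197),ray(s,398,248)]))
o=manip.get_obs();print(R.from_rotvec(o["orientation"]).as_matrix().round(3))
```

```text
lock top [0.537 0.241 0.06 ] side [0.535 0.238 0.06 ]
top [  70    0  141   48 3747] [141.84440886  18.66106218]
top [ 432   41  148   99 3225] [478.91875969 116.19348837]
top [ 286  112   60   48 2247] [315.50778816 135.57854918]
top [157 202  13  13 136] [162.74264706 208.        ]
top [459 202  38  35 993] [477.56092649 219.82275932]
top [340 206  72  15 229] [375.31441048 213.06113537]
top [465 286  29  32 429] [478.81351981 302.28438228]
top ((375.0556640625, 201.81149291992188), (25.735748291015625, 74.9922866821289), 79.87532806396484) [[336. 196.]
 [410. 183.]
 [414. 208.]
 [340. 221.]]
top ((315.492919921875, 135.61460876464844), (40.714115142822266, 57.378074645996094), 82.23483276367188) [[284. 119.]
 [341. 112.]
 [347. 152.]
 [290. 160.]]
top ((139.5, 23.5), (47.0, 141.0), 90.0) [[ 69.   0.]
 [210.   0.]
 [210.  47.]
 [ 69.  47.]]
top grey ((161.52777099609375, 182.90719604492188), (85.41532897949219, 100.8340835571289), 86.09950256347656)
top grey ((158.33721923828125, 159.26312255859375), (54.63674545288086, 94.16644287109375), 86.46771240234375)
side [  0  45  38  89 7
[... 467 characters left out ...]
.80557250976562) [[402. 416.]
 [454. 411.]
 [456. 436.]
 [405. 441.]]
side ((395.51470947265625, 266.4671325683594), (93.7080078125, 36.75294494628906), 24.10223388671875) [[345. 264.]
 [360. 231.]
 [446. 269.]
 [431. 302.]]
side ((391.7930908203125, 195.51722717285156), (69.45005798339844, 30.82542610168457), 21.80141258239746) [[354. 197.]
 [365. 168.]
 [430. 194.]
 [418. 223.]]
keys z.09 top [array([ 0.552, -0.197,  0.09 ]), array([ 0.564, -0.251,  0.09 ]), array([ 0.579, -0.303,  0.09 ])]
mid tri (array([ 0.56873594, -0.25271577,  0.07315831]), [np.float64(0.00028681860758597913), np.float64(0.0002868186075860559)])
[[-0.94   0.342 -0.   ]
 [ 0.342  0.94  -0.001]
 [-0.    -0.001 -1.   ]]
```

Run:
```python
import cv2,numpy as np
t=cv2.imread("pics/top0.png");s=cv2.imread("pics/side0.png")
a=cv2.resize(t[120:240,100:260],(800,600),interpolation=2)[:, :400*2]
a=cv2.resize(t[125:245,105:225],(400,400),interpolation=2);b=cv2.resize(t[165:235,330:420],(400,311),interpolation=2)
c=cv2.resize(s[225:305,345:450],(400,305),interpolation=2)
im=np.zeros((600,800,3),np.uint8);im[:400,:400]=a;im[:311,400:]=b;im[295:600,400:]=c
cv2.imwrite("pics/crop1.png",im)
```

```text
(no output)
```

View pics/crop1.png

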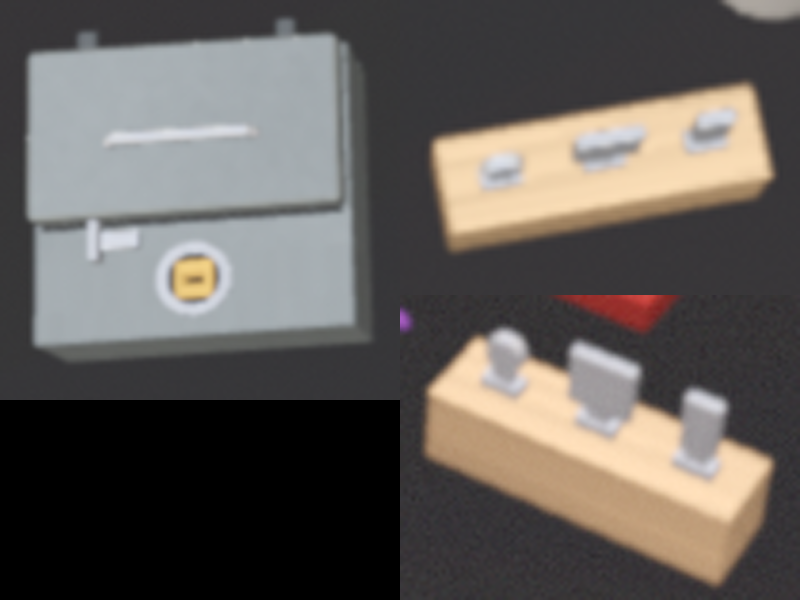

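The crop confirms it: the middle key has the wide bow, the left one is round and the right one narrow. I'll fly to the lock for a close look first.

Emit:
step_arm(
  steps=[
    [[1, -0.15, -0.09, 0, 0], [1, -0.31, -0.18, 0, 0], [1, -0.47, -0.27, 0, 0], [1, -0.63, -0.36, 0, 0], [1, -0.79, -0.45, 0, 0], [1, -0.94, -0.53, 0, 0], [1, -0.94, -0.53, 0, 0]],
  ],
)

```text
clock: 0.73
position: [0.3321, 0.4835, 0.4049]
orientation: [0.556, 3.09, -0.002]
force: [0.4, -0.5, 0.1]
finger_gap: 0.0853
grip_force: 0.0
```

Emit:
step_arm(
  steps=[
    [[1, -0.15, -0.09, 0, 0], [1, -0.31, -0.18, 0, 0], [1, -0.47, -0.27, 0, 0], [1, -0.63, -0.36, 0, 0], [1, -0.79, -0.45, 0, 0], [1, -0.94, -0.53, 0, 0], [1, -0.94, -0.53, 0, 0]],
  ],
)

```text
clock: 1.32
position: [0.4366, 0.3603, 0.4047]
orientation: [0.556, 3.09, -0.002]
force: [0.4, 0.4, 0.4]
finger_gap: 0.0856
grip_force: 0.0
```

Emit:
step_arm(
  steps=[
    [[1, -0.15, -0.09, 0, 0], [1, -0.31, -0.18, 0, 0], [1, -0.47, -0.27, 0, 0], [1, -0.63, -0.36, 0, 0], [1, -0.79, -0.45, 0, 0], [1, -0.94, -0.53, 0, 0], [1, -0.94, -0.53, 0, 0], [1, -0.94, -0.53, 0, 0], [1, -0.94, -0.53, 0, 0]],
  ],
)

```text
clock: 2.07
position: [0.5378, 0.2428, 0.4044]
orientation: [-0.544, -3.093, 0.0]
force: [0.1, 0.4, -0.1]
finger_gap: 0.0853
grip_force: 0.0
```

```bash
cat > snap.py <<'E'
import sys,pickle;from h import *
n=sys.argv[1];f=manip.grab_frame("wrist");o=manip.get_obs();f["obs"]=o;pickle.dump(f,open(n+".pkl","wb"));cv2.imwrite(f"pics/{n}.png",f["frame"][:,:,::-1])
E
python3 snap.py wl1
```

```text
(no output)
```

Emit:
step_arm(
  steps=[
    [[1, 0, 0, 0.2, 0], [1, 0, 0, 0.4, 0], [1, 0, 0, 0.6, 0], [1, 0, 0, 0.7, 0], [1, 0, 0, 0.7, 0], [1, 0, 0, 0.7, 0], [1, 0, 0, 0.7, 0]],
  ],
)

```text
clock: 2.7
position: [0.5383, 0.243, 0.3012]
orientation: [0.543, 3.093, 0.002]
force: [-0.1, 0.6, 1.2]
finger_gap: 0.0853
grip_force: 0.0
```

```bash
python3 snap.py wl2
python3 - <<'E'
import cv2,numpy as np
cv2.imwrite("pics/wl.png",np.hstack([cv2.imread("pics/wl1.png")[100:420,120:520],cv2.imread("pics/wl2.png")[100:420,120:520]]))
E
```

```text
(no output)
```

View pics/wl.png

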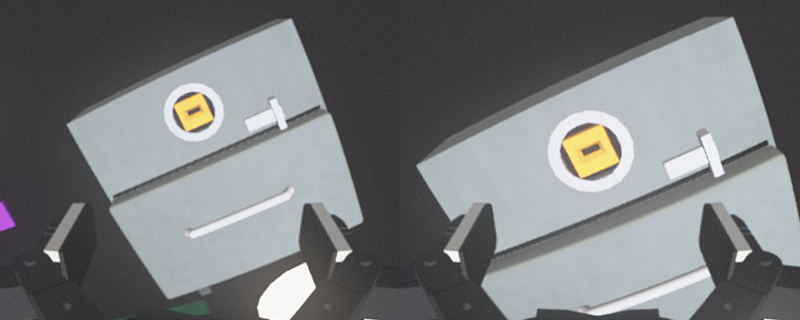

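The lock is clear in both views, at about (313,212) from high up and (312,251) lower down. I'll measure its centre, height and slot direction.

```bash
cat > lock.py <<'E'
from h import *;import pickle
rs={}
for n in("wl1","wl2"):
    f=pickle.load(open(n+".pkl","rb"));hsv=cv2.cvtColor(f["frame"],cv2.COLOR_RGB2HSV)
    m=cv2.inRange(hsv,(12,110,100),(30,255,255))
    c=max((c for c in cv2.findContours(m,0,1)[0] if cv2.boundingRect(c)[1]<400),key=cv2.contourArea)
    hull=cv2.fillPoly(np.zeros_like(m),[cv2.convexHull(c)],255)
    ring=cv2.inRange(hsv,(0,0,200),(180,45,255));cc=cv2.boundingRect(c)
    k=[r for r in cv2.findContours(ring,0,1)[0] if cv2.pointPolygonTest(r,(cc[0]+cc[2]/2,cc[1]+cc[3]/2),False)>0]
    k=max(k,key=cv2.contourArea);
    dark=(hsv[:,:,2]<110)&(hull>0);ys,xs=np.nonzero(dark)
    def W(p):return np.array([plane(f,u,v,.06,True)[:2] for u,v in p])
    def cen(c):M=cv2.moments(c);return M["m10"]/M["m00"],M["m01"]/M["m00"]
    # centre via world polygon
    cb=cen(cv2.convexHull(c));cr=cen(k);cd=(xs.mean(),ys.mean())
    w=W(c[:,0]);rect=cv2.minAreaRect((w*1000).astype(np.float32))
    d=W(np.c_[xs,ys]);e=np.linalg.svd(d-d.mean(0),full_matrices=False)
    print(n,"brass",cb,W([cb]),"ring",cr,W([cr]),"dark",cd,W([cd]),len(xs),"dir",np.degrees(np.arctan2(e[2][0,1],e[2][0,0])),e[1],"rect",rect)
    for q,p in(("brass",cb),("ring",cr),("dark",cd)):rs.setdefault(q,[]).append(ray(f,*p,True))
    # deck/lid edge direction
    g=cv2.inRange(hsv,(90,5,90),(125,80,210));
for q in rs:print(q,tri(rs[q]))
E
python3 lock.py
```

```text
wl1 brass (313.21324717285944, 211.55017052593786) [[0.53508082 0.24020977]] ring (313.4071394114809, 211.91980221900624) [[0.53544844 0.2402544 ]] dark (np.float64(313.18518518518516), np.float64(210.7037037037037)) [[0.53436256 0.24044645]] 27 dir -85.30022832830868 [0.01433449 0.00322146] rect ((535.226806640625, 240.1964111328125), (27.27908706665039, 27.325822830200195), 5.259335994720459)
wl2 brass (310.25260554672315, 250.6346051934287) [[0.53470769 0.24039619]] ring (325.04945862575823, 255.2560503488396) [[0.54052928 0.24775893]] dark (np.float64(310.4), np.float64(249.11111111111111)) [[0.53382604 0.24081537]] 45 dir -85.62373918136599 [0.01932973 0.00488136] rect ((534.9849243164062, 240.3391571044922), (27.646141052246094, 26.991880416870117), 4.9724297523498535)
brass (array([0.53589426, 0.23988463, 0.05644386]), [np.float64(1.178855001479039e-05), np.float64(1.1788550014802257e-05)])
ring (array([0.52789097, 0.24742746, 0.09421898]), [np.float64(0.003942534488418957), np.float64(0.003942534488418983)])
dark (array([0.53563904, 0.23998478, 0.05444251]), [np.float64(6.43381088825707e-05), np.float64(6.433810888259307e-05)])
```

Emit:
step_arm(
  steps=[
    [[1, -0.05, -0.13, -0.2, 0], [1, -0.1, -0.26, -0.4, 0], [1, -0.16, -0.39, -0.6, 0], [1, -0.22, -0.52, -0.7, 0], [1, -0.28, -0.65, -0.7, 0], [1, -0.33, -0.76, -0.7, 0]],
  ],
)

```text
clock: 3.25
position: [0.5462, 0.1164, 0.4081]
orientation: [0.546, 3.089, 0.005]
force: [0.0, -0.2, -0.6]
finger_gap: 0.0854
grip_force: 0.0
```

Emit:
step_arm(
  steps=[
    [[1, -0.05, -0.13, 0, 0], [1, -0.1, -0.26, 0, 0], [1, -0.16, -0.39, 0, 0], [1, -0.22, -0.52, 0, 0], [1, -0.28, -0.65, 0, 0], [1, -0.33, -0.76, 0, 0]],
  ],
)

```text
clock: 3.75
position: [0.5534, -0.0077, 0.4066]
orientation: [0.546, 3.091, 0.002]
force: [0.4, 0.2, 1.0]
finger_gap: 0.0854
grip_force: 0.0
```

Emit:
step_arm(
  steps=[
    [[1, -0.05, -0.13, 0, 0], [1, -0.1, -0.26, 0, 0], [1, -0.16, -0.39, 0, 0], [1, -0.22, -0.52, 0, 0], [1, -0.28, -0.65, 0, 0], [1, -0.33, -0.76, 0, 0]],
  ],
)

```text
clock: 4.25
position: [0.5609, -0.1317, 0.4066]
orientation: [0.546, 3.091, 0.001]
force: [0.3, 1.1, -0.2]
finger_gap: 0.0854
grip_force: 0.0
```

Emit:
step_arm(
  steps=[
    [[1, -0.05, -0.13, 0, 0], [1, -0.1, -0.26, 0, 0], [1, -0.16, -0.39, 0, 0], [1, -0.22, -0.52, 0, 0], [1, -0.28, -0.65, 0, 0], [1, -0.33, -0.76, 0, 0], [1, -0.33, -0.76, 0, 0]],
  ],
)

```text
clock: 4.83
position: [0.5676, -0.2581, 0.4065]
orientation: [0.552, 3.09, -0.003]
force: [-0.9, -0.6, 0.8]
finger_gap: 0.0853
grip_force: 0.0
```

Emit:
step_arm(
  steps=[
    [[1, 0, 0, 0, 0.13], [1, 0, 0, 0, 0.26], [1, 0, 0, 0, 0.39], [1, 0, 0, 0, 0.52], [1, 0, 0, 0, 0.65], [1, 0, 0, 0, 0.65]],
  ],
)

```text
clock: 5.33
position: [0.5687, -0.2534, 0.406]
orientation: [1.313, 2.852, 0.001]
force: [-0.3, 0.6, -0.0]
finger_gap: 0.0856
grip_force: 0.0
```

Emit:
step_arm(
  steps=[
    [[1, 0, 0, 0, 0.13], [1, 0, 0, 0, 0.26], [1, 0, 0, 0, 0.39], [1, 0, 0, 0, 0.52], [1, 0, 0, 0, 0.65], [1, 0, 0, 0, 0.65], [1, 0, 0, 0, 0.65], [1, 0, 0, 0, 0.65]],
  ],
)

```text
clock: 6.0
position: [0.5685, -0.2538, 0.4052]
orientation: [1.981, 2.438, 0.001]
force: [-0.1, -0.4, 0.0]
finger_gap: 0.0852
grip_force: 0.0
```

```bash
python3 snap.py wk1
```

Emit:
step_arm(
  steps=[
    [[1, 0, 0, 0.2, 0], [1, 0, 0, 0.4, 0], [1, 0, 0, 0.5, 0], [1, 0, 0, 0.5, 0], [1, 0, 0, 0.5, 0], [1, 0, 0, 0.5, 0]],
  ],
)

```text
clock: 6.55
position: [0.5687, -0.2545, 0.3312]
orientation: [1.985, 2.433, 0.001]
force: [0.1, 0.8, 0.2]
finger_gap: 0.0854
grip_force: 0.0
```

```bash
python3 snap.py wk2
python3 - <<'E'
import cv2,numpy as np
cv2.imwrite("pics/wk.png",np.hstack([cv2.imread("pics/wk1.png")[40:440,120:520],cv2.imread("pics/wk2.png")[40:440,120:520]]))
from h import *
o=manip.get_obs();print(o["joints"],R.from_rotvec(o["orientation"]).as_matrix().round(3))
E
```

```text
[-0.26943577  0.40799214  0.79837627  1.65951025 -0.30984304  1.20335555
  0.80154848] [[-0.2    0.98   0.002]
 [ 0.98   0.2   -0.001]
 [-0.001  0.002 -1.   ]]
```

View pics/wk.png

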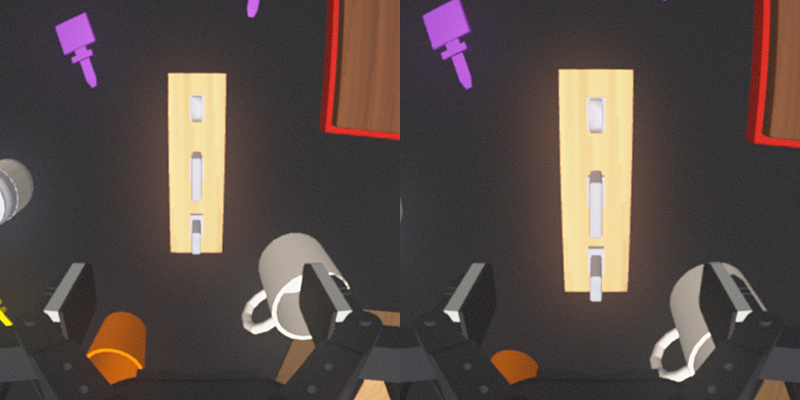

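Both views show the stand's three keys in line, with the wide bow in the middle at about (316,217) then (316,243). I'll measure the key's position, yaw and height, and check the clearance to the mug.

Run:
```python
from h import *;import pickle
rs=[];ends=[[],[]]
for n in("wk1","wk2"):
    f=pickle.load(open(n+".pkl","rb"));hsv=cv2.cvtColor(f["frame"],cv2.COLOR_RGB2HSV)
    wood=cv2.inRange(hsv,(10,50,120),(28,200,255));c=max((c for c in cv2.findContours(wood,0,1)[0] if 250<cv2.boundingRect(c)[0]<340 and cv2.boundingRect(c)[1]<260),key=cv2.contourArea)
    hull=cv2.fillPoly(np.zeros_like(wood),[cv2.convexHull(c)],255)
    bright=((hsv[:,:,1]<40)&(hsv[:,:,2]>190)).astype(np.uint8)*255
    roi=np.zeros_like(bright);x,y,w,h=cv2.boundingRect(c);roi[y:y+h+10,x:x+w]=1
    cs=[k for k in cv2.findContours(bright*roi,0,1)[0] if cv2.contourArea(k)>30]
    for k in cs:print(n,cv2.boundingRect(k),cv2.minAreaRect(k))
    k=sorted(cs,key=lambda k:cv2.boundingRect(k)[3])[-1]
    W=lambda p,z:np.array([plane(f,u,v,z,True)[:2] for u,v in p])
    m=cv2.fillPoly(np.zeros_like(wood),[k],255);
    # row-wise centre line of bright top
    ys=np.arange(k[:,0,1].min(),k[:,0,1].max()+1);cx=[np.nonzero(m[r])[0].mean() for r in ys]
    p0=(cx[0]+cx[1])/2,ys[0]-.5;p1=np.mean(cx[-3:]),ys[-1]+.5
    a=W([p0,p1],.091);print("bow top",a,"len",np.linalg.norm(a[0]-a[1]),"ctr",a.mean(0))
    L=W(np.c_[cx,ys][2:-2],.091);e=np.linalg.svd(L-L.mean(0))[2][0];print("bow yaw",np.degrees(np.arctan2(e[1],e[0])))
    s=W(c[:,0],.045);r=cv2.minAreaRect((s*1000).astype(np.float32));print("stand",r)
    for q,p in zip(ends,(p0,p1)):q.append(ray(f,*p,True))
    Rm=R.from_rotvec(f["obs"]["orientation"]).as_matrix();print("tcp",f["obs"]["position"],"tool y yaw",np.degrees(np.arctan2(Rm[1,1],Rm[0,1])))
    print("mug px?",)
print([tri(q) for q in ends])
fs=pickle.load(open("f0.pkl","rb"));print("mug",plane(fs["top"],416,141,.09),plane(fs["top"],436,162,.05))
```

```text
wk1 (310, 255, 13, 39) ((316.0, 274.0), (38.0, 12.0), 90.0)
wk1 (310, 197, 14, 45) ((316.5, 219.0), (44.0, 13.0), 90.0)
wk1 (310, 135, 14, 25) ((316.5, 147.0), (24.0, 13.0), 90.0)
bow top [[ 0.56302111 -0.23353595]
 [ 0.57095868 -0.2694209 ]] len 0.036752338145619116 ctr [ 0.56698989 -0.25147842]
bow yaw -79.10896055738598
stand ((567.4236450195312, -252.20452880859375), (51.92729568481445, 170.95884704589844), 11.593877792358398)
tcp [ 0.56843436 -0.2539358   0.40507984] tool y yaw 11.755344443294247
mug px?
wk2 (310, 316, 12, 25) ((315.5, 328.0), (24.0, 11.0), 90.0)
wk2 (308, 289, 16, 26) ((315.5, 301.5), (25.0, 15.0), 90.0)
wk2 (307, 216, 18, 62) ((315.5, 246.5), (17.0, 61.0), 0.0)
wk2 (307, 137, 18, 35) ((315.5, 154.0), (34.0, 17.0), 90.0)
bow top [[ 0.5662734  -0.22989107]
 [ 0.57061056 -0.26902706]] len 0.039375578965850554 ctr [ 0.56844198 -0.24945906]
bow yaw -78.99494931079796
stand ((567.611572265625, -252.76296997070312), (51.77230453491211, 170.9986572265625), 11.576961517333984)
tcp [ 0.56877218 -0.25455904  0.33144511] tool y yaw 11.550392517186435
mug px?
[(array([ 0.56615611, -0.23834771,  0.06159471]), [np.float64(0.0022793957898417875), np.float64(0.0022793957898416374)]), (array([ 0.57108382, -0.27073701,  0.08704646]), [np.float64(0.0001384270002336931), np.float64(0.0001384270002332013)])]
mug [ 0.69921697 -0.34079798  0.09      ] [ 0.66341671 -0.39491109  0.05      ]
```

Emit:
step_arm(
  steps=[
    [[0.6, 0.018, -0.005, 0.1, 0], [0.6, 0.018, -0.005, 0.2, 0], [0.6, 0.018, -0.005, 0.3, 0], [0.6, 0.018, -0.005, 0.4, 0], [0.6, 0.018, -0.005, 0.5, 0], [0.6, 0.018, -0.005, 0.6, 0], [0.6, 0.018, -0.005, 0.67, 0], [0.6, 0.018, -0.005, 0.67, 0], [0.6, 0.018, -0.005, 0.67, 0]],
  ],
)

```text
clock: 7.35
position: [0.5674, -0.2518, 0.2299]
orientation: [1.987, 2.433, 0.0]
force: [-0.5, -0.3, -0.3]
finger_gap: 0.0513
grip_force: 0.0
```

```bash
python3 snap.py wg1
```

```text
(no output)
```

View pics/wg1.png

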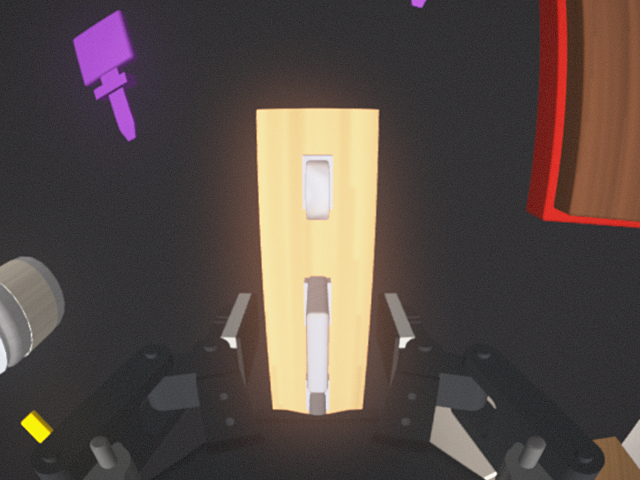

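The bow, at about (317,330), is centred between the pads at columns 240 and 398. I'll close on it and lift straight up.

Emit:
step_arm(
  steps=[
    [[0.3, 0, 0, 0, 0], [0.1, 0, 0, 0, 0], [0, 0, 0, 0, 0], [0, 0, 0, 0, 0], [0, 0, 0, 0, 0], [0, 0, 0, 0, 0], [0, 0, 0, 0, 0], [0, 0, 0, 0, 0], [0, 0, 0, 0, 0], [0, 0, 0, 0, 0]],
  ],
  squeeze=100,
)

```text
clock: 8.23
position: [0.5674, -0.2517, 0.23]
orientation: [1.987, 2.432, 0.001]
force: [-0.4, 0.9, 7.0]
finger_gap: 0.0065
grip_force: 97.8
```

Emit:
step_arm(
  steps=[
    [[0, 0, 0, -0.02, 0], [0, 0, 0, -0.05, 0], [0, 0, 0, -0.09, 0], [0, 0, 0, -0.14, 0], [0, 0, 0, -0.2, 0], [0, 0, 0, -0.27, 0], [0, 0, 0, -0.34, 0], [0, 0, 0, -0.4, 0], [0, 0, 0, -0.4, 0]],
  ],
)

```text
clock: 8.98
position: [0.5676, -0.2521, 0.2918]
orientation: [1.986, 2.431, 0.002]
force: [0.4, -0.9, -0.1]
finger_gap: 0.0064
grip_force: 97.4
```

```bash
python3 snap.py wh1
```

```text
(no output)
```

View pics/wh1.png

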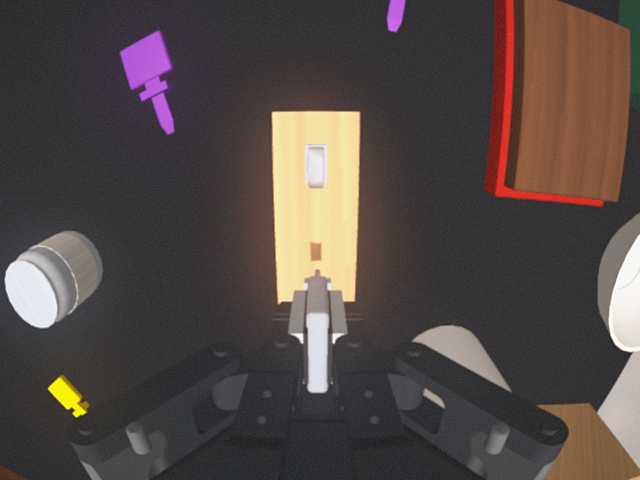

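The key is held straight in the fingers with its blade showing at (317,270), and its slot in the stand is empty. Next I carry it over to the lock.

Emit:
step_arm(
  steps=[
    [[0, 0, 0, -0.1, 0], [0, 0, 0, -0.2, 0], [0, 0.06, 0.01, -0.33, 0], [0, 0.16, 0.02, -0.33, 0], [0, 0.27, 0.035, -0.33, 0], [0, 0.38, 0.05, -0.33, 0], [0, 0.49, 0.065, -0.33, 0], [0, 0.6, 0.08, -0.33, 0], [0, 0.71, 0.095, -0.33, 0], [0, 0.815, 0.11, -0.33, 0]],
  ],
)

```text
clock: 9.87
position: [0.5586, -0.1275, 0.3382]
orientation: [-1.987, -2.433, 0.001]
force: [0.6, 0.1, -0.6]
finger_gap: 0.0069
grip_force: 97.5
```

Emit:
step_arm(
  steps=[
    [[0, 0.12, 0.016, 0, 0], [0, 0.24, 0.032, 0, 0], [0, 0.36, 0.048, 0, 0], [0, 0.48, 0.064, 0, 0], [0, 0.6, 0.08, 0, 0], [0, 0.71, 0.095, 0, 0], [0, 0.815, 0.11, 0, 0]],
  ],
)

```text
clock: 10.45
position: [0.5503, -0.0043, 0.3382]
orientation: [-1.986, -2.433, 0.001]
force: [0.1, 0.5, -0.7]
finger_gap: 0.007
grip_force: 97.5
```

Emit:
step_arm(
  steps=[
    [[0, 0.12, 0.016, 0, 0], [0, 0.24, 0.032, 0, 0], [0, 0.36, 0.048, 0, 0], [0, 0.48, 0.064, 0, 0], [0, 0.6, 0.08, 0, 0], [0, 0.71, 0.095, 0, 0], [0, 0.815, 0.11, 0, 0]],
  ],
)

```text
clock: 11.03
position: [0.542, 0.1187, 0.3382]
orientation: [-1.987, -2.433, 0.001]
force: [-0.6, 0.4, -0.3]
finger_gap: 0.0069
grip_force: 97.5
```

Emit:
step_arm(
  steps=[
    [[0, 0.12, 0.016, 0, 0], [0, 0.24, 0.032, 0, 0], [0, 0.36, 0.048, 0, 0], [0, 0.48, 0.064, 0, 0], [0, 0.6, 0.08, 0, 0], [0, 0.71, 0.095, 0, 0.07], [0, 0.815, 0.11, 0, 0.145], [0, 0.815, 0.11, 0, 0.145], [0, 0.815, 0.11, 0, 0.145]],
  ],
)

```text
clock: 11.78
position: [0.5338, 0.2414, 0.3381]
orientation: [-2.119, -2.319, 0.002]
force: [-0.4, -0.5, -1.2]
finger_gap: 0.0069
grip_force: 97.4
```

```bash
python3 snap.py wl3
python3 - <<'E'
from h import *
o=manip.get_obs();m=R.from_rotvec(o["orientation"]).as_matrix();print(o["joints"].round(3),o["position"],m.round(4),np.degrees(np.arctan2(m[1,1],m[0,1])))
E
```

```text
[-1.017  0.277  0.619  1.738 -0.172  1.182 -0.262] [0.53408654 0.24025164 0.3382505 ] [[-8.850e-02  9.961e-01 -6.000e-04]
 [ 9.961e-01  8.850e-02 -1.100e-03]
 [-1.000e-03 -6.000e-04 -1.000e+00]] 5.076157415945093
```

View pics/wl3.png

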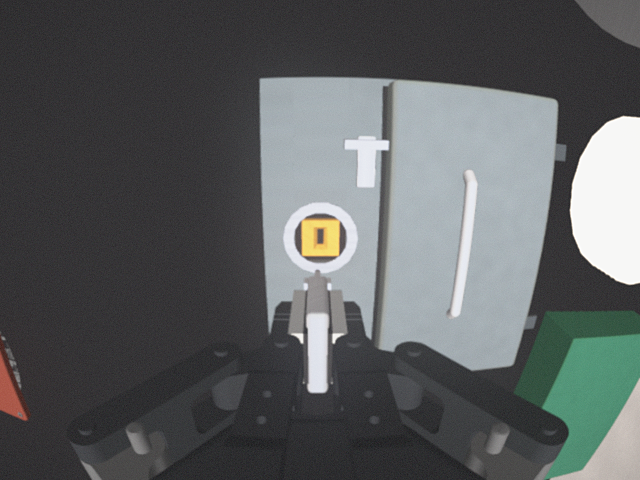

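The lock sits at (320,237) and the blade tip at (317,272), slightly to the left in the image. I'll compute the exact offset between the two.

Run:
```python
from h import *;import pickle
f=pickle.load(open("wl3.pkl","rb"));hsv=cv2.cvtColor(f["frame"],cv2.COLOR_RGB2HSV)
m=cv2.inRange(hsv,(12,110,100),(30,255,255));c=max(cv2.findContours(m[:270],0,1)[0],key=cv2.contourArea)
w=np.array([plane(f,u,v,.06,True)[:2] for u,v in c[:,0]]);r=cv2.minAreaRect((w*1000).astype(np.float32));print("brass",r)
hull=cv2.fillPoly(np.zeros_like(m),[cv2.convexHull(c)],255);ys,xs=np.nonzero((hsv[:,:,2]<150)&(hull>0));print("dark",xs.mean(),ys.mean(),plane(f,xs.mean(),ys.mean(),.06,True))
print("tip",plane(f,317.6,272,.1235,True))
for r in (270,272,274,276,278,282,286): print(r,f["frame"][r,306:330].mean(1).astype(int))
t=manip.grab_frame("top");s=manip.grab_frame("side");pickle.dump((t,s),open("ts.pkl","wb"))
```

```text
brass ((535.5526123046875, 241.0945281982422), (26.733583450317383, 27.11349105834961), 5.219546794891357)
dark 320.13 230.75 [0.53513718 0.24548128 0.06      ]
tip [0.53371267 0.2414976  0.1235    ]
270 [205 218 223 227 229 232 234 230 221 186 146 134 143 178 224 229 231 230
 230 231 231 233 231 231]
272 [180 178 174 176 191 193 205 214 198 163 143 142 139 152 191 220 223 224
 223 223 219 216 209 191]
274 [176 177 175 179 177 179 177 174 166 147 147 143 145 149 161 171 178 177
 178 179 175 180 176 174]
276 [176 175 175 167 162 162 157 158 152 146 145 143 145 145 151 157 159 156
 159 166 176 178 179 176]
278 [152 147 151 151 149 147 146 147 143 146 146 145 144 141 142 143 139 141
 134 136 145 152 153 152]
282 [155 149 141 146 146 145 147 149 147 148 148 148 144 146 147 143 142 140
 137 130 130 150 164 165]
286 [230 213 158 145 153 150 150 143 149 146 145 142 142 145 142 142 140 138
 131 121 134 193 236 239]
```

Emit:
step_arm(
  steps=[
    [[0, 0.003, 0.011, 0.1, 0], [0, 0.003, 0.011, 0.2, 0], [0, 0.003, 0.011, 0.3, 0], [0, 0.003, 0.011, 0.36, 0], [0, 0.003, 0.011, 0.38, 0], [0, 0.003, 0.011, 0.38, 0]],
  ],
)

```text
clock: 12.43
position: [0.5357, 0.2407, 0.2812]
orientation: [-2.123, -2.315, 0.002]
force: [-0.1, -0.2, 0.0]
finger_gap: 0.0066
grip_force: 97.4
```

Emit:
step_arm(
  steps=[
    [[0, 0, 0, 0.02, 0], [0, 0, 0, 0.04, 0], [0, 0, 0, 0.06, 0], [0, 0, 0, 0.08, 0], [0, 0, 0, 0.08, 0]],
  ],
)

```text
clock: 12.85
position: [0.5356, 0.2414, 0.2692]
orientation: [-2.122, -2.316, 0.001]
force: [-0.7, -0.0, -0.3]
finger_gap: 0.0066
grip_force: 97.4
```

```bash
cat > st.py <<'E'
from h import *
o=manip.get_obs();print(o["position"].round(4),"F",o["force"].round(1),"M",o["ft_torque"].round(3),"gap",o["finger_gap"],"j7",o["joints"][6],o["clock"])
E
python3 snap.py wi1;python3 st.py
```

```text
[0.5357 0.2413 0.2695] F [ 0.1 -0.4 -0.6] M [-0.051 -0.004 -0.042] gap 0.006918284617469327 j7 -0.22273247140548952 12.9
```

View pics/wi1.png

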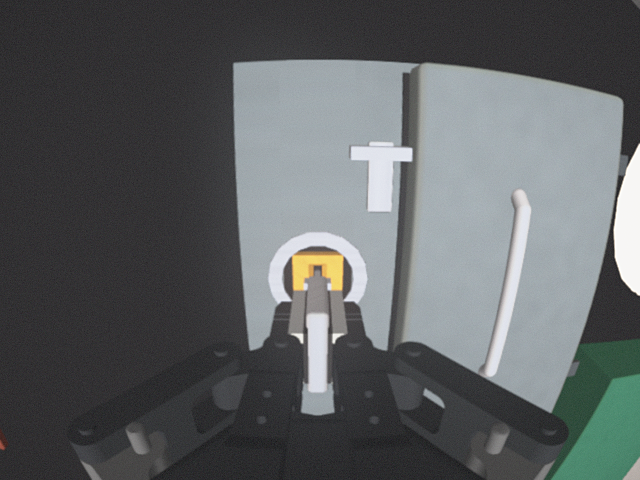

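The blade tip is entering the slot at (318,272), centred and with no contact force. I'll push on in small steps.

Emit:
step_arm(
  steps=[
    [[0, 0, 0, 0.01, 0], [0, 0, 0, 0.02, 0], [0, 0, 0, 0.03, 0], [0, 0, 0, 0.03, 0], [0, 0, 0, 0.03, 0]],
  ],
)

```text
clock: 13.32
position: [0.5357, 0.2414, 0.2651]
orientation: [-2.123, -2.316, 0.0]
force: [-0.8, 0.4, -1.3]
finger_gap: 0.0064
grip_force: 97.4
```

Emit:
step_arm(
  steps=[
    [[0, 0, 0, 0.005, 0], [0, 0, 0, 0.01, 0], [0, 0, 0, 0.015, 0], [0, 0, 0, 0.015, 0], [0, 0, 0, 0.015, 0]],
  ],
)

```text
clock: 13.73
position: [0.5358, 0.2413, 0.2629]
orientation: [2.123, 2.316, -0.0]
force: [0.6, -0.1, -1.2]
finger_gap: 0.007
grip_force: 97.4
```

```bash
python3 st.py
```

```text
[0.5358 0.2413 0.2629] F [ 0.6 -0.1 -1.2] M [-0.086 -0.057  0.028] gap 0.0069969795706236425 j7 -0.21840713279097107 13.7333
```

Emit:
step_arm(
  steps=[
    [[0, 0, 0, 0.01, 0], [0, 0, 0, 0.02, 0], [0, 0, 0, 0.02, 0], [0, 0.01, 0, 0.02, 0], [0, 0.01, 0, 0.02, 0], [0, -0.01, 0, 0.02, 0], [0, -0.01, 0, 0.02, 0], [0, 0, 0, 0.02, 0], [0, 0, 0, 0.02, 0]],
  ],
)

```text
clock: 14.48
position: [0.5357, 0.2411, 0.2599]
orientation: [2.122, 2.316, -0.001]
force: [-0.1, -3.4, -1.3]
finger_gap: 0.0066
grip_force: 97.5
```

Emit:
step_arm(
  steps=[
    [[0, 0, 0, 0.01, 0], [0, 0, 0, 0.02, 0], [0, 0, 0, 0.02, 0], [0, 0.01, 0, 0.02, 0], [0, 0.01, 0, 0.02, 0], [0, -0.01, 0, 0.02, 0], [0, -0.01, 0, 0.02, 0], [0, 0, 0, 0.02, 0], [0, 0, 0, 0.02, 0]],
  ],
)

```text
clock: 15.23
position: [0.5357, 0.241, 0.2568]
orientation: [2.123, 2.315, -0.002]
force: [-0.1, -5.1, 0.8]
finger_gap: 0.0065
grip_force: 97.8
```

```bash
python3 st.py
```

```text
[0.5357 0.241  0.2568] F [-0.1 -5.1  0.8] M [-1.133  0.166  0.015] gap 0.006501574073133928 j7 -0.21481897878246137 15.2333
```

Emit:
step_arm(
  steps=[
    [[0, -0.003, 0, 0.01, 0], [0, -0.003, 0, 0.02, 0], [0, 0.008, 0, 0.02, 0], [0, 0.008, 0, 0.02, 0], [0, -0.014, 0, 0.02, 0], [0, -0.014, 0, 0.02, 0], [0, -0.003, 0, 0.02, 0], [0, -0.003, 0, 0.02, 0], [0, -0.003, 0, 0.02, 0]],
  ],
)

```text
clock: 15.98
position: [0.5358, 0.2409, 0.254]
orientation: [2.122, 2.316, -0.0]
force: [2.1, -1.5, -0.1]
finger_gap: 0.0066
grip_force: 97.8
```

Emit:
step_arm(
  steps=[
    [[0, 0, 0, 0.01, 0], [0, 0, 0, 0.02, 0], [0, 0.01, 0, 0.02, 0], [0, 0.01, 0, 0.02, 0], [0, -0.01, 0, 0.02, 0], [0, -0.01, 0, 0.02, 0], [0, 0, 0, 0.02, 0], [0, 0, 0, 0.02, 0], [0, 0, 0, 0.02, 0]],
  ],
)

```text
clock: 16.73
position: [0.5358, 0.2411, 0.251]
orientation: [-2.122, -2.316, -0.0]
force: [0.9, 1.8, 1.3]
finger_gap: 0.0066
grip_force: 98.1
```

```bash
python3 st.py
```

```text
[0.5358 0.2411 0.251 ] F [0.9 1.8 1.3] M [ 0.312 -0.2    0.019] gap 0.006562034744540886 j7 -0.2099067832351861 16.7333
```

Emit:
step_arm(
  steps=[
    [[0, 0, 0, 0.01, 0], [0, 0.006, 0, 0.015, 0], [0, 0.006, 0, 0.02, 0], [0, -0.006, 0, 0.02, 0], [0, -0.006, 0, 0.025, 0], [0, 0, 0, 0.03, 0], [0, 0, 0, 0.03, 0], [0, 0, 0, 0.03, 0]],
  ],
)

```text
clock: 17.4
position: [0.5358, 0.2411, 0.2462]
orientation: [2.122, 2.316, 0.0]
force: [1.5, 3.6, -2.8]
finger_gap: 0.0069
grip_force: 97.4
```

Emit:
step_arm(
  steps=[
    [[0, 0, 0, 0.005, 0], [0, 0, 0, 0.01, 0], [0, 0, 0, 0.015, 0], [0, 0, 0, 0.015, 0], [0, 0, 0, 0.015, 0]],
  ],
)

```text
clock: 17.82
position: [0.5362, 0.241, 0.2449]
orientation: [2.123, 2.316, 0.002]
force: [0.7, 3.1, 6.3]
finger_gap: 0.0066
grip_force: 98.8
```

```bash
python3 st.py;python3 snap.py wi2
```

```text
[0.5362 0.241  0.2449] F [0.7 3.1 6.3] M [ 0.737 -0.115 -0.009] gap 0.0066409481829475744 j7 -0.20528141175556747 17.8167
```

View pics/wi2.png

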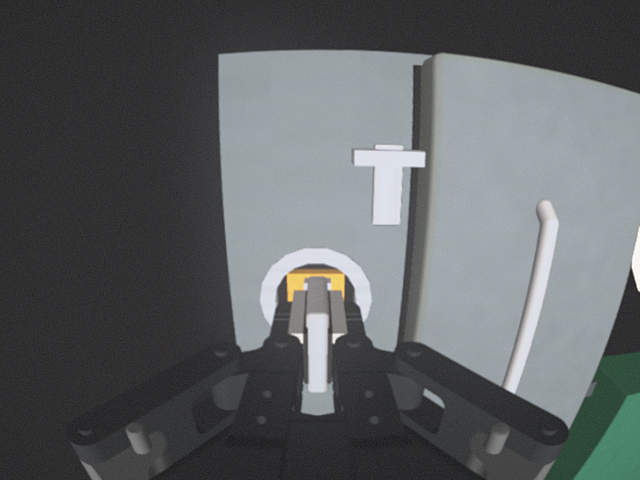

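The collar rests on the lock: the z force rises at TCP z 0.245, which matches the fully-home height. I'll press slightly and start turning.

Emit:
step_arm(
  steps=[
    [[0, 0, 0, 0.005, 0], [0, 0, 0, 0.01, 0], [0, 0, 0, 0.01, 0], [0, 0, 0, 0.01, 0]],
  ],
)

```text
clock: 18.2
position: [0.5364, 0.2409, 0.2447]
orientation: [-2.123, -2.316, -0.003]
force: [-5.2, 0.5, 20.0]
finger_gap: 0.0067
grip_force: 101.4
```

Emit:
step_arm(
  steps=[
    [[0, 0, 0, 0, 0.08], [0, 0, 0, 0, 0.16], [0, 0, 0, 0, 0.24], [0, 0, 0, 0, 0.32], [0, 0, 0, 0, 0.4], [0, 0, 0, 0, 0.4], [0, 0, 0, 0, 0.4]],
  ],
)

```text
clock: 18.78
position: [0.5366, 0.2407, 0.2447]
orientation: [-2.46, -1.954, -0.003]
force: [-4.3, -0.1, 19.2]
finger_gap: 0.0068
grip_force: 101.2
```

```bash
python3 st.py
```

```text
[0.5366 0.2407 0.2447] F [-4.3 -0.1 19.2] M [0.023 0.877 0.028] gap 0.0067523736426114925 j7 -0.4915805053857919 18.7833
```

Emit:
step_arm(
  steps=[
    [[0, 0, 0, 0, 0.08], [0, 0, 0, 0, 0.16], [0, 0, 0, 0, 0.24], [0, 0, 0, 0, 0.32], [0, 0, 0, 0, 0.4], [0, 0, 0, 0, 0.48], [0, 0, 0, 0, 0.56], [0, 0, 0, 0, 0.64], [0, 0, 0, 0, 0.7], [0, 0, 0, 0, 0.7]],
  ],
)

```text
clock: 19.62
position: [0.5369, 0.2402, 0.2447]
orientation: [2.9, 1.209, 0.003]
force: [-2.9, -0.8, 19.9]
finger_gap: 0.0066
grip_force: 101.2
```

Emit:
step_arm(
  steps=[
    [[0, 0, 0, 0, 0.08], [0, 0, 0, 0, 0.16], [0, 0, 0, 0, 0.24], [0, 0, 0, 0, 0.32], [0, 0, 0, 0, 0.4], [0, 0, 0, 0, 0.48], [0, 0, 0, 0, 0.56], [0, 0, 0, 0, 0.64], [0, 0, 0, 0, 0.7], [0, 0, 0, 0, 0.7]],
  ],
)

```text
clock: 20.45
position: [0.537, 0.2399, 0.2447]
orientation: [3.119, 0.376, 0.003]
force: [-3.1, -2.9, 19.7]
finger_gap: 0.0069
grip_force: 101.3
```

```bash
python3 st.py
```

```text
[0.537  0.2399 0.2447] F [-3.1 -2.9 19.7] M [-0.586  0.648  0.108] gap 0.0068865680488038586 j7 -1.4748739772384134 20.45
```

Emit:
step_arm(
  steps=[
    [[0, 0, 0, 0, 0.08], [0, 0, 0, 0, 0.16], [0, 0, 0, 0, 0.24], [0, 0, 0, 0, 0.3], [0, 0, 0, 0, 0.3], [0, 0, 0, 0, 0.3]],
  ],
)

```text
clock: 20.95
position: [0.537, 0.2399, 0.2447]
orientation: [-3.141, -0.011, -0.003]
force: [-3.1, -2.4, 19.7]
finger_gap: 0.0068
grip_force: 101.3
```

```bash
python3 st.py
```

```text
[0.537  0.2399 0.2447] F [-3.1 -2.4 19.7] M [-0.565  0.648  0.076] gap 0.006830245382117551 j7 -1.6769526562545551 20.95
```

Emit:
step_arm(
  steps=[
    [[0, 0, 0, 0, 0.04], [0, 0, 0, 0, 0.08], [0, 0, 0, 0, 0.08], [0, 0, 0, 0, 0.08]],
  ],
)

```text
clock: 21.28
position: [0.5369, 0.2399, 0.2447]
orientation: [-3.14, 0.087, -0.003]
force: [-2.5, -2.2, 20.7]
finger_gap: 0.0066
grip_force: 101.1
```

```bash
python3 st.py; python3 snap.py wt1;python3 - <<'E'
from h import *
o=manip.get_obs();m=R.from_rotvec(o["orientation"]).as_matrix();print(np.degrees(np.arctan2(m[1,1],m[0,1])))
E
```

```text
[0.5369 0.2399 0.2447] F [-2.5 -2.2 20.7] M [-0.476  0.699  0.098] gap 0.006610838699204567 j7 -1.7309697459849787 21.2833
-93.16693829789263
```

Emit:
step_arm(
  steps=[
    [[0, 0, 0, 0, 0.03], [0, 0, 0, 0, 0.06], [0, 0, 0, 0, 0.06], [0, 0, 0, 0, 0.06]],
  ],
)

```text
clock: 21.67
position: [0.5369, 0.2398, 0.2447]
orientation: [-3.137, 0.161, -0.003]
force: [-2.3, -1.6, 19.3]
finger_gap: 0.0065
grip_force: 101.1
```

```bash
python3 st.py; python3 snap.py wt2;python3 - <<'E'
from h import *
o=manip.get_obs();m=R.from_rotvec(o["orientation"]).as_matrix();print(np.degrees(np.arctan2(m[1,1],m[0,1])))
E
```

```text
[0.5369 0.2398 0.2447] F [-2.3 -1.6 19.3] M [-0.486  0.6    0.169] gap 0.006510694263346347 j7 -1.7714355090057263 21.6667
-95.86699803910216
```

View pics/wt2.png

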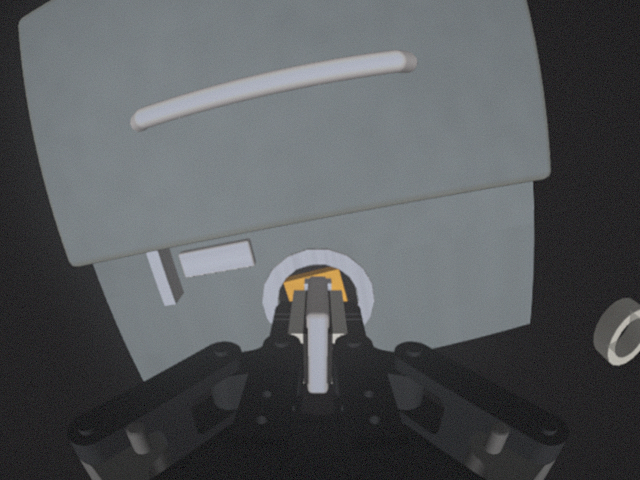

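The bolt, at about (250,255), has been drawn towards the lock, and the moment is rising fast, which suggests the stop. I'll check the plug angle and the bolt distance numerically.

Run:
```python
from h import *;import pickle
for n in("wt1","wt2"):
    f=pickle.load(open(n+".pkl","rb"));hsv=cv2.cvtColor(f["frame"],cv2.COLOR_RGB2HSV)
    m=cv2.inRange(hsv,(12,110,60),(30,255,255));c=max(cv2.findContours(m[:310],0,1)[0],key=cv2.contourArea)[:,0]
    xs=np.arange(c[:,0].min()+6,c[:,0].max()-6);e=np.array([(x,c[c[:,0]==x][:,1].min()) for x in xs if (c[:,0]==x).any()])
    w=np.array([plane(f,u,v,.06,True)[:2] for u,v in e]);d=np.linalg.svd(w-w.mean(0))[2][0]
    print(n,"brass far edge yaw",np.degrees(np.arctan2(d[1],d[0])),len(e))
    # deck/lid edge at lid top
    print("bolt end",[np.linalg.norm(plane(f,u,v,.065,True)[:2]-[.5357,.2405]) for u,v in((248,241),(254,265))])
    a=[plane(f,u,v,.082,True)[:2] for u,v in((90,263),(545,179))];print("lid edge",np.degrees(np.arctan2(*(a[1]-a[0])[::-1])))
```

```text
wt1 brass far edge yaw 96.22912273344645 50
bolt end [np.float64(0.04228185268355141), np.float64(0.033552748324658835)]
lid edge -82.3053498452702
wt2 brass far edge yaw -85.07969863839931 51
bolt end [np.float64(0.042283390260291646), np.float64(0.03353703267510796)]
lid edge -85.00456613719422
```

Run:
```python
from h import *;import pickle
a=np.radians(5.1);Y=np.array([-np.sin(a),np.cos(a)]);X=np.array([np.cos(a),np.sin(a)])
for n,ps in(("wi2",((374,224),(399,224))),("wt2",((248,241),(254,265)))):
    f=pickle.load(open(n+".pkl","rb"))
    for u,v in ps:
        d=plane(f,u,v,.065,True)[:2]-[.5357,.2405];print(n,"chest x,y",X@d,Y@d)
```

```text
wi2 chest x,y 0.024477638278052997 0.037296527833014154
wi2 chest x,y 0.035235991519865444 0.037329242718549656
wt2 chest x,y 0.035571395280766555 0.022859591634226215
wt2 chest x,y 0.024412921910315688 0.02299438636824403
```

Emit:
step_arm(
  steps=[
    [[0, 0, 0, 0, 0.03], [0, 0, 0, 0, 0.06], [0, 0, 0, 0, 0.06], [0, 0, 0, 0, 0.06]],
  ],
)

```text
clock: 22.05
position: [0.537, 0.2398, 0.2447]
orientation: [-3.132, 0.235, -0.003]
force: [-1.6, -1.9, 19.4]
finger_gap: 0.0071
grip_force: 101.1
```

```bash
python3 st.py; python3 snap.py wt3;python3 - <<'E'
from h import *;import pickle
o=manip.get_obs();m=R.from_rotvec(o["orientation"]).as_matrix();print(np.degrees(np.arctan2(m[1,1],m[0,1])))
for n in("wt1","wt2","wt3"):
    f=pickle.load(open(n+".pkl","rb"));hsv=cv2.cvtColor(f["frame"],cv2.COLOR_RGB2HSV)
    m=((hsv[:,:,1]<45)&(hsv[:,:,2]>165)).astype(np.uint8);m[:, :178]=0;m[:,275:]=0;m[:225]=0;m[300:]=0
    c=max(cv2.findContours(m,0,1)[0],key=cv2.contourArea);b=cv2.minAreaRect(c);P=cv2.boxPoints(b)
    a=np.radians(5.1);Y=np.array([-np.sin(a),np.cos(a)])
    print(n,b,sorted([round(float(Y@(plane(f,u,v,.065,True)[:2]-[.5357,.2405])),4) for u,v in P]))
E
```

```text
[0.537  0.2398 0.2447] F [-1.6 -1.9 19.4] M [-0.598  0.584  0.165] gap 0.007056045589618806 j7 -1.8118210877108571 22.05
-98.56221266348865
wt1 ((217.72996520996094, 255.10997009277344), (24.465896606445312, 71.5592041015625), 81.8698959350586) [0.0228, 0.0235, 0.0559, 0.0574]
wt2 ((215.90399169921875, 259.47198486328125), (24.32842254638672, 71.37530517578125), 79.69515228271484) [0.0225, 0.0234, 0.0559, 0.0576]
wt3 ((214.47470092773438, 263.89044189453125), (24.13492202758789, 70.23113250732422), 77.00537872314453) [0.0225, 0.0234, 0.0558, 0.0575]
```

The bolt end is 23 mm from the axis and doesn't move with further turning, so the plug is at its stop. The key is still pressed home at z 0.2447 with about 19 N. I'll hold for a moment and hand in.

Emit:
step_arm(
  steps=[
    [[0, 0, 0, 0, 0], [0, 0, 0, 0, 0], [0, 0, 0, 0, 0], [0, 0, 0, 0, 0], [0, 0, 0, 0, 0], [0, 0, 0, 0, 0]],
  ],
)

```text
clock: 22.6
position: [0.537, 0.2398, 0.2447]
orientation: [-3.132, 0.235, -0.003]
force: [-2.5, -1.9, 19.8]
finger_gap: 0.0067
grip_force: 101.1
```

```bash
python3 st.py; python3 -c "
from station import manip
print(manip.job_done())"
```

```text
[0.537  0.2398 0.2447] F [-2.5 -1.9 19.8] M [-0.508  0.605  0.212] gap 0.006671205847887019 j7 -1.811698701746624 22.6
the job is handed in; nothing more can be done
None
```

I handed the job in at 22.6 s, with the wide-bow key pushed home in the chest's lock, turned clockwise to the stop (bolt end measured 23 mm from the axis) and still held there; no verdict came back.

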